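# Gauge the plate gap of a dental articulator with a taper feeler

## Task

On the little articulator, push the black cap straight down until its blue upper arm is fully seated. Then take the orange-handled taper feeler gauge by its handle and slide its blade, level and straight, into the open front of the slot between the two steel plates until it drags snugly between them - do not go on to force the sprung top plate up. Finish holding the gauge in the gripper at that depth with the blade still snug, and leave the other things on the bench where they are.

Things in the scene. Friction and masses are not known exactly. Their poses are not given: they have to be found in the camera images.
- stand: Plate articulator, fixed: dark base 115 x 90 x 12 mm, two posts at x = +56, y = +-24 mm, 154 mm high. Origin: on the bench, straight below the middle of the two steel plates and of the cap; z up. The slot between the plates runs along its x and is open to its own -x. Plates 60 mm long (x), 50 mm wide (y). Place and yaw vary.
- throat (a point): Front edge of the slot proper, 30 mm in front (-x) of the stand's origin on its middle line, 67.5 mm above the bench. 10 mm long lips ahead of it flare up and down at 30 degrees, so the mouth is 39 mm in front of the origin and 13 to 15 mm high.
- lower_plate: Fixed lower steel plate on a brass post, on the stand. Origin: centre of the post's underside, z up; the plate's flat top is 55 mm above this origin. Its height is set differently each time: top 65.3 to 66.8 mm above the bench.
- top_plate: Sprung steel plate, 10 mm thick, under the blue arm. Origin: middle of its flat underside; z up. Arm seated and slot empty: 70.0 mm above the bench, so the gap is 3.2 to 4.7 mm; up to 10 mm higher before (too wide for the blade to drag). It can be lifted 3 mm against its spring: about 1 N plus 3 N per mm.
- upper_arm (a joint): Height of the blue upper arm with the black cap, which slides on the posts: 0 = 10 mm too high, 0.010 = fully seated (hard stop). Starts between 0 and 0.004, held by friction; some 9 N of push on the cap moves it down, and it stays where it is left.
- cap_top (a point): Middle of the top of the black cap, 34 mm across and 14 mm high; 126 mm above the bench when seated, up to 136 mm before.
- gauge: Loose taper feeler gauge, about 115 g, standing on its handle. Orange handle 70 long (x) x 12 wide (y) x 30 high (z) mm; origin: centre of the handle's underside. Steel blade points to +x: 90 mm long, 12 mm wide, flat underside 12 mm above the handle's underside, 1.5 mm thick at the tip growing evenly to 7.5 mm at the handle.
- blade_tip (a point): Lower edge of the blade's tip, mid-width: 125 mm ahead (+x) of the gauge's origin. The blade is on a sprung pivot (1 N m/rad) in the handle: the tip gives a few mm up or down at under 1 N. It begins to drag with the tip 25 to 48 mm past the throat; the drag grows with depth: 3 to 5 N of push is snug, 8 N too much.
- wipes_a: White wipes canister, 90 mm across, 165 mm high, red label, black cap; bystander, to be left alone. Origin: centre of its underside.
- wipes_b: Another such canister; bystander, to be left alone. Origin: centre of its underside.
- tin: Flat round tin, 56 mm across, 18 mm high; bystander, to be left alone. Origin: centre of its underside.
- spatula: Green-handled spatula, 160 mm long, lying; bystander, to be left alone. Origin: in the middle of its length.
- brush: Yellow brush, 160 mm long, lying; bystander, to be left alone. Origin: in the middle of its length.
- cast: Plaster dental cast, 50 x 60 x 30 mm; bystander, to be left alone. Origin: centre of its underside.
- jar: Amber jar with blue cap, 50 mm across, 55 mm high; bystander, to be left alone. Origin: centre of its underside.

How it is judged:
On the way, in this order (a step that is already met when the one before it is completed fails the run):
1. the upper arm is fully seated (value of joint upper_arm above 0.0088 m), for 0.2 s.
2. the held blade is snug between both plates (value of joint upper_arm above 0.0088 m and contact force between gauge and top_plate above 0.8 N and contact force between gauge and lower_plate above 0.3 N and x of blade_tip in the frame of stand between -0.018 and 0.035 m and y of blade_tip in the frame of stand between -0.02 and 0.02 m and contact force between the fingers and gauge above 5 N), for 0.2 s.
At the end, for the whole second after the job is handed in: Arm within 1.2 mm of its stop; blade touching both plates (over 0.8 N top, 0.3 N lower), tip 12-65 mm past the throat, within 20 mm of the mid-line; top plate lifted under 1.7 mm; gauge level (0.12 rad), in line (0.2 rad), still, gripped over 5 N, over 40 mm above the bench (all of step 2 and height (world z) of top_plate below 0.0717 m and angle between gauge's own z axis and vertical below 0.12 rad and angle between the x axis of gauge and the x axis of stand, either way round below 0.2 rad and height (world z) of gauge above 0.04 m and linear speed of gauge below 0.01 m/s); the arm keeps its last pose, push and grip.
It fails at once if the top plate was rammed or forced (over 20 N) (contact force between gauge and top_plate above 20 N).
It fails at once if a bystander was knocked away (moved over 30 mm) (distance of any of wipes_a, wipes_b, tin, spatula, brush, cast, jar from where it was at the start of the episode above 0.03 m).
It also fails if it takes over 64 s, if anything falls off the work surface, if the arm or the gripper's body presses on something with over 40 N, if the wrist force passes 120 N, or if a joint passes its speed limit or range.

## Robot

A 7-joint arm with a two-finger parallel gripper is mounted at the origin on the work surface. World frame = base frame: x ahead of the robot, y to its left, z up, the work surface at z = 0. Lengths are in m, angles in rad, forces in N, time in s.
With the tool pointing down it reaches from about 0.4 to 0.875 m from the base axis. Payload 4.4 kg.
Tool frame: the origin (TCP) lies between the finger pads; the fingertips stand 17 mm ahead of it and the grasp point (between the pads) lies 2 mm behind it; z points along the fingers, y is the line along which they close (so a half turn about z gives the same grasp; the last joint's range is limited). The gripper opens to 85 mm and grips with 20 to 120 N. Pads are 22 mm wide; open, the fingers measure 114 mm over their backs; the gripper's body (76 mm by 85 mm) begins 54 mm behind the grasp point. The pads swing forward as they close: fully open they stand 13 mm farther back than shut.
Start: joints at [-1.238, 0.628, 0.038, 1.517, -0.027, 0.996, -0.02], TCP at [0.252, 0.599, 0.248] pointing down, gripper open.
Joint ranges: [-3.06, 3.06], [-0.37, 2.12], [-1.25, 1.32], [0.18, 2.47], [-1.1, 4.24], [0.23, 1.98], [-2.94, 2.94]. Speed limits (rad/s): [2.57, 2.57, 3.14, 3.14, 3.14, 3.14, 3.14].

## Interface

Orientations are given as a unit quaternion [w, x, y, z].
In Python, from plant import env gives the robot as it stands.
- The arm moves only by the shell command python3 nudge.py, which reads ROWS from standard input. ROWS is a JSON object whose key "steps" holds a list of rows, 1 to 8 of them, each of 5 numbers: the finger opening in m, then dx, dy, dz in m, then a turn about the tool's z in rad; each row shifts and turns the commanded pose from where the row before left it, along the tool's axes as they then stand; what a row does not reach is not made up. A row lasts 1/10 s, in which the tool goes at most 0.05 m and 0.15 rad, less where a joint would pass 70% of its speed; a pose out of reach is approached as far as the arm can. The fingers move at their own pace and stop on an object; the grip force is fixed at half the most. Time passes only in rows, so rows that do not move let the fingers close. It prints the time, the measured TCP pose, the force, the opening and the grip force at its end. Input that does not fit is refused with a message, and nothing moves.
- env.observe(): the state, without advancing time (a new reading comes with each control period).
- env.capture(name): name is "side" or "top"; returns a dict with "frame" (400x640x3 uint8, blue, green, red), "depth" (400x640 float32, m along the optical axis (not along the pixel's ray), 0 where there is no reading), "camera_matrix" (3x3 intrinsics, pixels), "eye" and "orientation" of the camera in the world. Camera axes: x right, y up, looking along -z (the intrinsics and any distortion apply to the point x, -y, -z); pixel columns grow to the right and rows downward; lengths in m; the calibration is good to about 2 mm. A picture is of the moment at which its call begins.
- env.job_done(): hands the job in; it is judged then, once.
The state is a dict: "clock": time; "qpos": joint angles; "joint_vel": joint speeds; "tau": joint torques, N m; "position": TCP position; "tool_rot": TCP orientation; "ft_force": force on the tool from outside, world axes, zero at the start; "moment": the same for the moment, N m; "width": finger opening in m; "grasp_force": force on a finger pad.
Only numpy, scipy, OpenCV 4.12 (cv2) and the standard library are available. Lean on these libraries where they do the work, as an engineer would, in place of code of your own. Each camera call takes 0.05 s, during which the arm holds its last target. There are 200 camera calls.

## Working session

There is one attempt and no reset: what is moved stays moved. The work goes in short steps, Python scripts to look and compute and a shell command to move; the robot and the scene stay as the last step left them, time stands still between calls to the robot, and variables do not carry over. Pictures are saved under pics/ and viewed, at most 10 in all, crops included, and the job is handed in when it is done.

```bash
ls; mkdir -p pics
cat > h.py <<'E'
import numpy as np, cv2
from scipy.spatial.transform import Rotation as R
from plant import env
def snap(cam,name):
    c=env.capture(cam); cv2.imwrite(f'pics/{name}.png',c['frame'])
    np.savez(f'pics/{name}.npz',**{k:np.asarray(v) for k,v in c.items()}); return c
def load(name): return np.load(f'pics/{name}.npz')
def rot(c):
    o=np.asarray(c['orientation'],float)
    return o if o.shape==(3,3) else R.from_quat(np.r_[o[1:],o[0]]).as_matrix()
def ray(c,u,v):
    K=c['camera_matrix']; d=np.array([(u-K[0,2])/K[0,0],-(v-K[1,2])/K[1,1],-1.]); return np.asarray(c['eye']),rot(c)@d
def pt(c,u,v,z=None):
    e,d=ray(c,u,v)
    if z is not None: return e+d*(z-e[2])/d[2]
    p=c['depth'][int(v)-1:int(v)+2,int(u)-1:int(u)+2]; return e+d*np.median(p[p>0])
def tri(c1,p1,c2,p2):
    A=[];b=[]
    for c,p in((c1,p1),(c2,p2)):
        e,d=ray(c,*p); d=d/np.linalg.norm(d); P=np.eye(3)-np.outer(d,d); A.append(P); b.append(P@e)
    x=np.linalg.solve(A[0]+A[1],b[0]+b[1])
    return x
def proj(c,p):
    q=rot(c).T@(np.asarray(p)-c['eye']); K=c['camera_matrix']; return K[0,2]-K[0,0]*q[0]/q[2],K[1,2]+K[1,1]*q[1]/q[2]
E
python3 - <<'E'
from h import *
for n in('side','top'):
    c=snap(n,n+'0'); print({k:np.asarray(v).tolist() for k,v in c.items() if k not in('frame','depth')})
print(env.observe())
E
```

```text
nudge.py
pics
plant.py
{'camera_matrix': [[502.0569231163979, 0.0, 319.45272801206664], [0.0, 502.0569231163979, 202.7345943253482], [0.0, 0.0, 1.0]], 'eye': [0.4070352905125334, -1.0226283732178472, 0.8190870256132502], 'orientation': [0.8786388534215439, 0.46963011141158395, -0.048247788330452505, -0.07150856336717665]}
{'camera_matrix': [[376.2844119572762, 0.0, 322.8290542683415], [0.0, 376.2844119572762, 193.52296053045376], [0.0, 0.0, 1.0]], 'eye': [0.511741147987108, -0.003272143458586232, 1.0908561890487625], 'orientation': [0.7114131111339259, 0.04131326807639548, -0.03992470676039297, -0.700421742222279]}
{'clock': 0.1, 'qpos': array([-1.23782768,  0.62923508,  0.03844337,  1.51828488, -0.02701158,
        0.99628723, -0.01999304]), 'joint_vel': array([-5.36288625e-04, -3.80788606e-03,  9.54184924e-04, -3.23336881e-03,
       -7.99163109e-05, -1.07937176e-04, -7.72585671e-04]), 'tau': array([ 3.21502521e-03, -5.64536262e+01,  1.23057425e+00, -1.93975568e+01,
        1.13453748e-02,  5.42145339e-03, -4.73329919e-05]), 'position': array([0.25214501, 0.59852164, 0.24748761]), 'tool_rot': array([-1.65168694e-04,  1.98065129e-01,  9.80188495e-01, -8.32181491e-04]), 'ft_force': array([-0.27267478, -0.1230994 ,  0.84231651]), 'moment': array([ 0.08469891, -0.01563565,  0.02308669]), 'grasp_force': 0.0, 'width': 0.08541502157293329}
```
View pics/side0.png

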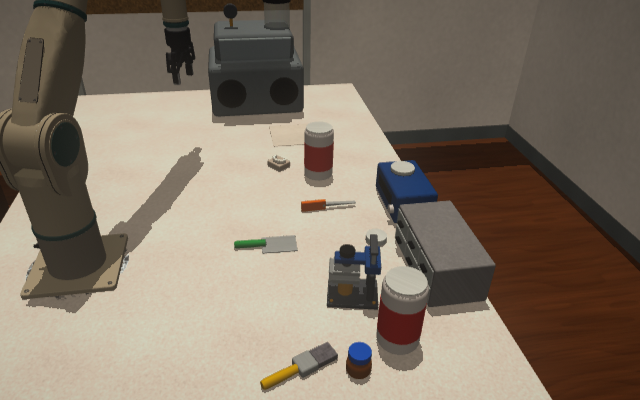

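View pics/top0.png

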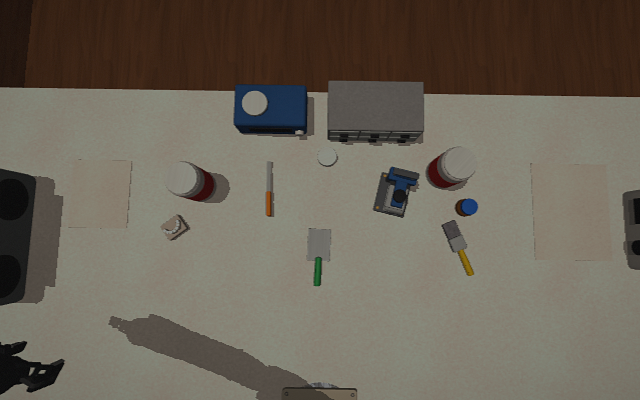

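The side view shows the stand at about (352,280), its cap at (347,252), the gauge handle at (313,205) and the tip at (355,204). In the top view the gauge runs from (269,215) to (270,162), and the cap is near (400,197). I'll enlarge both.

Run:
```python
from h import *
s=load('side0')['frame'];t=load('top0')['frame']
f=lambda im,x,y,w,h,k:cv2.resize(im[y:y+h,x:x+w],None,fx=k,fy=k,interpolation=cv2.INTER_CUBIC)
# each 400x300 ->  side stand / side gauge / top stand / top gauge
a=np.hstack([f(s,320,235,66,50*3//2,6)[:300*3//2],f(s,295,190,66,75,6)])
b=np.hstack([f(t,367,160,66,60,6),f(t,236,158,66,60,6)])
cv2.imwrite('pics/cs.png',a);cv2.imwrite('pics/ct.png',b);print(a.shape,b.shape)
```

```text
(450, 792, 3) (360, 792, 3)
```

View pics/cs.png

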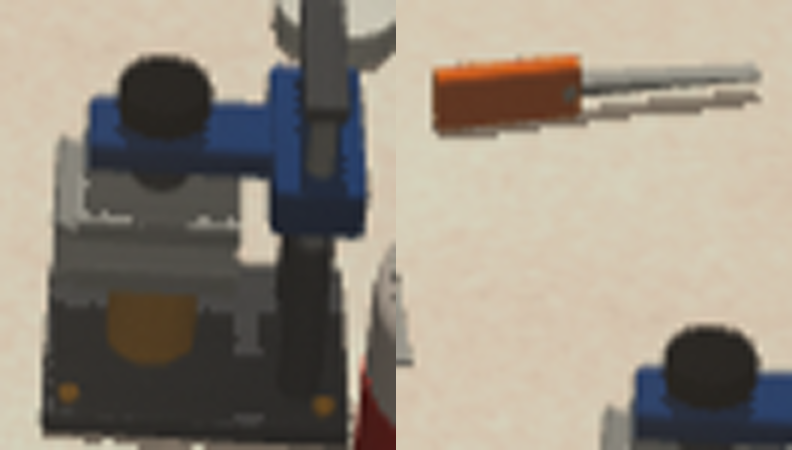

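View pics/ct.png

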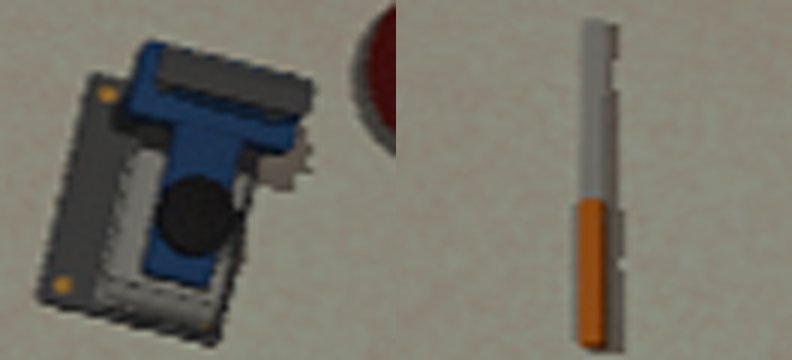

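The stand's slot faces the robot and is yawed a little. In the top crop the cap centre is at (197,215) and the gauge tip at (594,20), with the handle top running from (592,347) to (592,200).

Run:
```python
from h import *
np.set_printoptions(precision=4,suppress=True)
s=load('side0');t=load('top0')
S1=lambda x,y:(320+x/6-.4,235+y/6-.4); S2=lambda x,y:(295+(x-396)/6-.4,190+y/6-.4)
T1=lambda x,y:(367+x/6-.4,160+y/6-.4); T2=lambda x,y:(236+(x-396)/6-.4,158+y/6-.4)
print('cap',tri(s,S1(165,82),t,T1(197,214)),'depth',pt(t,*T1(197,214)),pt(s,*S1(165,82)))
print('tip',tri(s,S2(758,74),t,T2(595,20)))
print('handle far',tri(s,S2(580,61),t,T2(592,200)),'near',tri(s,S2(433,69),t,T2(592,347)))
print('h depth top',pt(t,*T2(592,330)),pt(t,*T2(592,215)))
for p in((38,300),(90,75),(215,345)): print('base',pt(t,*T1(*p),z=.012))
for p in((62,285),(107,94)): print('screw',pt(t,*T1(*p),z=.0125))
# base plane segmentation from depth: arm top/bar
o=env.observe();print(o['position'],R.from_quat(np.roll(o['tool_rot'],-1)).as_matrix())
# top view point cloud near stand
K=t['camera_matrix'];P={}
for v in range(160,222):
  for u in range(367,433):
    if t['depth'][v,u]>0:
      e,d=ray(t,u,v);p=e+d*t['depth'][v,u];P[(u,v)]=p
A=np.array(list(P.values()))
m=(A[:,2]>.005)&(A[:,2]<.016); print('base pts',m.sum(),cv2.minAreaRect(A[m][:,:2].astype(np.float32)*1000))
H=A[A[:,2]>.10]; print(np.histogram(H[:,2],bins=np.arange(.1,.18,.004)))
G=[]
for v in range(155,222):
  for u in range(255,285):
    if t['depth'][v,u]>0:
      e,d=ray(t,u,v);p=e+d*t['depth'][v,u]
      if p[2]>.022:G.append(p)
G=np.array(G);print('gauge handle',len(G),G.mean(0),np.median(G[:,2]),cv2.minAreaRect(G[:,:2].astype(np.float32)*1000))
```

```text
cap [ 0.622  -0.1966  0.1349] depth [ 0.6206 -0.1963  0.1351] [ 0.6235 -0.1963  0.1348]
tip [0.7306 0.1589 0.0115]
handle far [0.6407 0.1546 0.0304] near [0.5703 0.1519 0.0345]
h depth top [0.5776 0.1528 0.0306] [0.6321 0.1547 0.0298]
base [ 0.592  -0.1448  0.012 ]
base [ 0.7016 -0.1699  0.012 ]
base [ 0.5718 -0.2293  0.012 ]
screw [ 0.5994 -0.1562  0.0125]
screw [ 0.6923 -0.178   0.0125]
[0.2521 0.5985 0.2475] [[-0.9215  0.3883 -0.0007]
 [ 0.3883  0.9215 -0.0016]
 [-0.     -0.0017 -1.    ]]
base pts 509 ((647.2046508789062, -228.5482635498047), (171.84031677246094, 175.9123992919922), 2.3742098808288574)
(array([  7,   9,  15,  90, 235,  41,   8,   9,  84,  43,   0,   1,  34,
       122,  11,   0,   0,   0,   0]), array([0.1  , 0.104, 0.108, 0.112, 0.116, 0.12 , 0.124, 0.128, 0.132,
       0.136, 0.14 , 0.144, 0.148, 0.152, 0.156, 0.16 , 0.164, 0.168,
       0.172, 0.176]))
gauge handle 103 [0.6055 0.1559 0.0294] 0.029629801175707904 ((606.795654296875, 155.37591552734375), (72.19609069824219, 10.744949340820312), 1.8745933771133423)
```

```bash
echo '{"steps":[[0, -0.036, -0.033, 0, 0], [0, -0.036, -0.033, 0, 0], [0, -0.036, -0.033, 0, 0], [0, -0.036, -0.033, 0, 0], [0, -0.036, -0.033, 0, 0], [0, -0.036, -0.033, 0, 0], [0, -0.036, -0.033, 0, 0], [0, -0.036, -0.033, 0, 0]]}' | python3 nudge.py
cat > d.py <<'E'
from h import *
import sys
np.set_printoptions(precision=4,suppress=True)
o=env.observe();M=R.from_quat(np.roll(o['tool_rot'],-1)).as_matrix()
g=np.array([float(a) for a in sys.argv[1:4]])
print(o['position'],'yaw of tool y',np.degrees(np.arctan2(M[1,1],M[0,1])),'z',M[:,2],'move',M.T@(g-o['position']),'F',o['ft_force'],'w',o['width'],o['grasp_force'],o['clock'])
E
python3 d.py .6215 -.1964 .22
```

```text
clock: 0.9
position: [0.4156, 0.242, 0.2482]
tool_rot: [-0.0, 0.198, 0.98, -0.0]
ft_force: [1.0, 0.7, -0.1]
width: -0.0003
grasp_force: 0.0
[0.4156 0.242  0.2482] yaw of tool y 67.16542327375797 z [-0.0002 -0.0001 -1.    ] move [-0.3599 -0.3241  0.0282] F [ 0.9755  0.6788 -0.124 ] w -0.0002960342528182968 0.0 0.9
```

```bash
echo '{"steps":[[0, -0.036, -0.0325, 0, 0], [0, -0.036, -0.0325, 0, 0], [0, -0.036, -0.0325, 0, 0], [0, -0.036, -0.0325, 0, 0], [0, -0.036, -0.0325, 0, 0], [0, -0.036, -0.0325, 0, 0], [0, -0.036, -0.0325, 0, 0], [0, -0.036, -0.0325, 0, 0]]}' | python3 nudge.py
echo '{"steps":[[0, -0.036, -0.032, 0, 0], [0, -0.036, -0.032, 0, 0], [0, 0, 0, 0.025, 0], [0, 0, 0, 0.025, 0], [0, 0, 0, 0, 0]]}' | python3 nudge.py
python3 d.py .6215 -.1964 .155
```

```text
clock: 1.7
position: [0.58, -0.1094, 0.248]
tool_rot: [-0.0, 0.198, 0.98, 0.0]
ft_force: [1.5, 0.2, 0.2]
width: -0.0001
grasp_force: 0.0
clock: 2.2
position: [0.6184, -0.1939, 0.1942]
tool_rot: [-0.004, 0.198, 0.98, 0.0]
ft_force: [-0.9, -0.1, -0.7]
width: 0.0001
grasp_force: 0.0
[ 0.6184 -0.1939  0.1942] yaw of tool y 67.11625444490637 z [-0.0081  0.0026 -1.    ] move [-0.0042 -0.0011  0.0391] F [-0.9441 -0.0618 -0.6718] w 0.00012894670441171744 0.0 2.2
```

```bash
echo '{"steps":[[0, -0.003, -0.001, 0.018, 0], [0, 0, 0, 0.018, 0], [0, 0, 0, 0.004, 0], [0, 0, 0, 0.003, 0], [0, 0, 0, 0.003, 0], [0, 0, 0, 0, 0], [0, 0, 0, 0, 0]]}' | python3 nudge.py
python3 d.py .6215 -.1964 .143
```

```text
clock: 2.9
position: [0.6239, -0.1966, 0.153]
tool_rot: [0.001, 0.198, 0.98, -0.0]
ft_force: [0.2, -0.5, -1.3]
width: 0.0001
grasp_force: 0.0
[ 0.6239 -0.1966  0.153 ] yaw of tool y 67.15157604269503 z [ 0.001  -0.0003 -1.    ] move [ 0.0023 -0.0007  0.01  ] F [ 0.2051 -0.4954 -1.2581] w 9.679003914092565e-05 0.0 2.9
```

```bash
echo '{"steps":[[0, 0.0015, 0, 0.002, 0], [0, 0, 0, 0.002, 0], [0, 0, 0, 0.002, 0], [0, 0, 0, 0.002, 0], [0, 0, 0, 0, 0], [0, 0, 0, 0, 0]]}' | python3 nudge.py
```

```text
clock: 3.5
position: [0.6237, -0.1966, 0.1461]
tool_rot: [0.002, 0.198, 0.98, -0.0]
ft_force: [0.3, 0.4, 6.2]
width: -0.0
grasp_force: 2.9
```

```bash
echo '{"steps":[[0, 0, 0, 0.001, 0], [0, 0, 0, 0.001, 0], [0, 0, 0, 0.001, 0], [0, 0, 0, 0, 0], [0, 0, 0, 0, 0]]}' | python3 nudge.py
```

```text
clock: 4.0
position: [0.6237, -0.1965, 0.1432]
tool_rot: [0.002, 0.198, 0.98, -0.0]
ft_force: [0.6, 0.9, 7.1]
width: -0.0
grasp_force: 3.4
```

```bash
echo '{"steps":[[0, 0, 0, 0.001, 0], [0, 0, 0, 0.001, 0], [0, 0, 0, 0, 0], [0, 0, 0, 0, 0]]}' | python3 nudge.py
```

```text
clock: 4.4
position: [0.6237, -0.1966, 0.1431]
tool_rot: [0.002, 0.198, 0.98, -0.0]
ft_force: [-3.1, 1.5, 17.5]
width: -0.0001
grasp_force: 8.7
```

```bash
echo '{"steps":[[0, 0, 0, 0.001, 0], [0, 0, 0, 0.001, 0], [0, 0, 0, 0, 0], [0, 0, 0, 0, 0]]}' | python3 nudge.py
```

```text
clock: 4.8
position: [0.6238, -0.1966, 0.143]
tool_rot: [0.003, 0.198, 0.98, -0.0]
ft_force: [-7.3, 2.6, 28.7]
width: -0.0002
grasp_force: 14.3
```

```bash
echo '{"steps":[[0, 0, 0, -0.04, 0], [0.05, 0.02, 0.04, -0.01, 0], [0.05, 0.02, 0.04, 0, 0], [0.05, 0.02, 0.04, 0, 0], [0.05, 0.02, 0.04, 0, 0], [0.05, 0.02, 0.04, 0, 0], [0.05, 0.02, 0.04, 0, 0], [0.05, 0.02, 0.04, 0, 0]]}' | python3 nudge.py
echo '{"steps":[[0.05, 0.013, 0.037, 0, 0], [0.05, 0, 0, 0.025, -0.144], [0.05, 0, 0, 0.025, -0.144], [0.05, 0, 0, 0.025, -0.144], [0.05, 0, 0, 0, 0]]}' | python3 nudge.py
python3 d.py .606 .1545 .06
```

```text
clock: 5.6
position: [0.6016, 0.1182, 0.1877]
tool_rot: [0.0, 0.198, 0.98, 0.0]
ft_force: [0.5, 0.0, 0.2]
width: 0.0499
grasp_force: 0.0
clock: 6.1
position: [0.6018, 0.1548, 0.1093]
tool_rot: [-0.003, -0.017, 1.0, -0.001]
ft_force: [-1.0, 0.5, -0.4]
width: 0.0497
grasp_force: 0.0
[0.6018 0.1548 0.1093] yaw of tool y 91.92828252962397 z [-0.0064 -0.0013 -1.    ] move [-0.0045 -0.0004  0.0493] F [-1.0177  0.4813 -0.3847] w 0.049700432688782936 0.0 6.1
```

```bash
echo '{"steps":[[0.05, -0.002, 0, 0.03, 0], [0.05, 0, 0, 0.03, 0], [0.05, 0, 0, 0.018, 0], [0.05, 0, 0, 0.004, 0], [0.05, 0, 0, 0, 0], [0.05, 0, 0, 0, 0]]}' | python3 nudge.py
python3 d.py .606 .1545 .021
```

```text
clock: 6.7
position: [0.6075, 0.1559, 0.032]
tool_rot: [0.001, -0.016, 1.0, 0.0]
ft_force: [0.5, 0.4, 0.4]
width: 0.0499
grasp_force: 0.0
[0.6075 0.1559 0.032 ] yaw of tool y 91.83250990122357 z [ 0.0027  0.0006 -1.    ] move [ 0.0016 -0.0014  0.011 ] F [0.4659 0.3517 0.3613] w 0.04990148262595699 0.0 6.7
```

```bash
echo '{"steps":[[0.05, 0.001, -0.001, 0.006, 0], [0.05, 0, 0, 0.005, 0], [0.05, 0, 0, 0, 0], [0.05, 0, 0, 0, 0]]}' | python3 nudge.py
echo '{"steps":[[0.005, 0, 0, 0, 0], [0.005, 0, 0, 0, 0], [0.005, 0, 0, 0, 0], [0.005, 0, 0, 0, 0], [0.005, 0, 0, 0, 0]]}' | python3 nudge.py
python3 d.py .606 .1545 .021
```

```text
clock: 7.1
position: [0.6052, 0.1546, 0.0192]
tool_rot: [-0.0, -0.016, 1.0, 0.0]
ft_force: [0.7, -0.3, -0.0]
width: 0.0496
grasp_force: 0.0
clock: 7.6
position: [0.6055, 0.1547, 0.0195]
tool_rot: [0.0, -0.017, 1.0, 0.0]
ft_force: [-0.1, -0.0, 1.1]
width: 0.0112
grasp_force: 58.8
[0.6055 0.1547 0.0195] yaw of tool y 91.90221597877115 z [ 0.0004  0.0002 -1.    ] move [-0.0005 -0.0002 -0.0015] F [-0.117  -0.0231  1.1322] w 0.011219477794199607 58.78390431404114 7.6
```

```bash
echo '{"steps":[[0.005, 0, 0, -0.03, 0], [0.005, 0.03, 0, -0.035, 0], [0.005, 0.03, 0, -0.035, 0], [0.005, 0.03, 0, 0, 0], [0.005, 0.014, -0.038, 0, 0], [0.005, 0.014, -0.038, 0, 0], [0.005, 0.014, -0.038, 0, 0], [0.005, 0.014, -0.038, 0, 0]]}' | python3 nudge.py
echo '{"steps":[[0.005, 0.011, -0.038, 0, 0], [0.005, 0.011, -0.038, 0, 0], [0.005, 0.011, -0.038, 0, 0], [0.005, 0, -0.036, 0, 0], [0.005, 0, 0, 0, 0.132], [0.005, 0, 0, 0, 0.131], [0.005, 0, 0, 0, 0], [0.005, 0, 0, 0, 0]]}' | python3 nudge.py
python3 d.py .437 -.153 .0735
```

```text
clock: 8.4
position: [0.4637, -0.0034, 0.1193]
tool_rot: [0.0, -0.017, 1.0, -0.0]
ft_force: [0.7, -0.8, -0.9]
width: 0.0107
grasp_force: 58.7
clock: 9.2
position: [0.4363, -0.1529, 0.1192]
tool_rot: [-0.0, 0.113, 0.994, 0.0]
ft_force: [0.8, -0.3, -1.5]
width: 0.0106
grasp_force: 58.7
[ 0.4363 -0.1529  0.1192] yaw of tool y 77.0398285025018 z [-0.0004  0.0001 -1.    ] move [-0.0007  0.      0.0457] F [ 0.7904 -0.3176 -1.5434] w 0.010609335875366922 58.73755216598511 9.2
```

```bash
echo '{"steps":[[0.005, 0, 0, 0.02, 0], [0.005, 0, 0, 0.018, 0], [0.005, 0, 0, 0.008, 0], [0.005, 0, 0, 0, 0], [0.005, 0, 0, 0, 0], [0.005, 0, 0, 0, 0]]}' | python3 nudge.py
python3 d.py .437 -.153 .0735
python3 - <<'E'
from h import *
s=snap('side','side1');t=snap('top','top1')
f=lambda im,x,y,w,h,k:cv2.resize(im[y:y+h,x:x+w],None,fx=k,fy=k,interpolation=cv2.INTER_CUBIC)
a=np.hstack([f(s['frame'],260,225,133,110,3),f(t['frame'],350,150,133,110,3)])
a=np.hstack([f(s['frame'],285,225,100,100,4),f(t['frame'],350,160,100,100,4)])
cv2.imwrite('pics/c1.png',a)
E
```

```text
clock: 9.8
position: [0.4369, -0.1533, 0.0739]
tool_rot: [0.001, 0.114, 0.993, -0.0]
ft_force: [-0.1, 0.3, -1.5]
width: 0.0109
grasp_force: 58.7
[ 0.4369 -0.1533  0.0739] yaw of tool y 76.86431996119333 z [ 0.0012 -0.0003 -1.    ] move [-0.      0.0003  0.0004] F [-0.0905  0.2774 -1.4834] w 0.010947422910060123 58.7470543384552 9.8
```

View pics/c1.png

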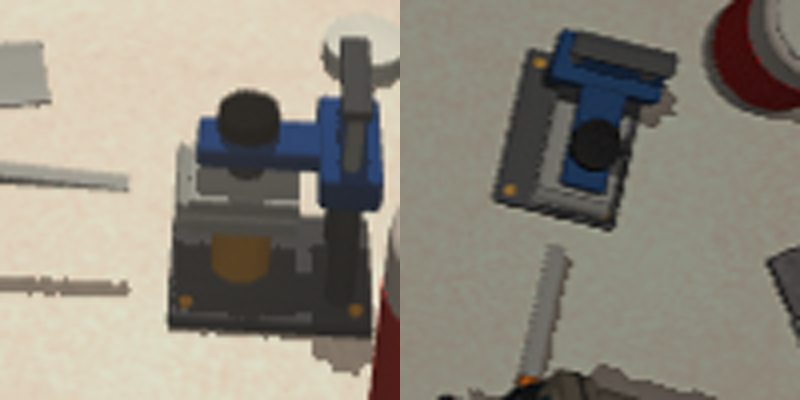

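The cap is seated. The tip is at crop (128,183) in the side view and (557,248) in the top view, level and pointing at the mouth. The cap is at (248,108) and (597,146).

Run:
```python
from h import *
np.set_printoptions(precision=4,suppress=True)
s=load('side1');t=load('top1')
S=lambda x,y:(285+x/4-.4,225+y/4-.4);T=lambda x,y:(350+(x-400)/4-.4,160+y/4-.4)
tip=tri(s,S(128,183),t,T(557,247));cap=tri(s,S(248,108),t,T(597,145))
print('tip',tip,'cap',cap,pt(t,*T(597,145)),pt(s,*S(248,108)))
for p in((495,200),(527,50),(612,229)):print(pt(t,*T(*p),z=.012))
for p in((509,190),(540,63)):print('screw',pt(t,*T(*p),z=.0125))
y=np.radians(-13.2);a=np.array([np.cos(y),np.sin(y)]);n=np.array([-a[1],a[0]])
for c in(cap,):
  d=tip[:2]-c[:2];print('tip in stand',d@a,d@n)
tc=np.array([.4369,-.1533]);print('tcp->tip',(tip[:2]-tc)@a,(tip[:2]-tc)@n)
# gauge yaw: blade root to tip in top view at blade height
r=pt(t,*T(531,375),z=.072);q=pt(t,*T(557,247),z=.067);print('blade yaw',np.degrees(np.arctan2(*(q-r)[1::-1])))
# handle top/bottom of plates in side depth column
for x in(190,200,240,300):
  for yy in range(140,262,4):
    u,v=S(x,yy)
    if s['depth'][int(round(v)),int(round(u))]>0:
      p=pt(s,round(u),round(v));print(x,yy,p-np.r_[cap[:2],0]@np.eye(3),end='; ') if x in(240,) else None
```

```text
tip [ 0.5583 -0.181   0.0668] cap [ 0.6214 -0.1968  0.126 ] [ 0.6203 -0.1969  0.1246] [ 0.6225 -0.1979  0.1269]
[ 0.5921 -0.146   0.012 ]
[ 0.7016 -0.1692  0.012 ]
[ 0.5726 -0.2297  0.012 ]
screw [ 0.5994 -0.1559  0.0125]
screw [ 0.6921 -0.1785  0.0125]
tip in stand -0.06501714081003444 0.0009884120533477023
tcp->tip 0.12456773143259929 0.000735462750414001
blade yaw -12.231859001364887
240 140 [-0.0049 -0.0147  0.1152]; 240 144 [-0.0045 -0.0134  0.1113]; 240 148 [-0.0044 -0.0135  0.1085]; 240 152 [-0.0045 -0.0147  0.1067]; 240 156 [-0.0041 -0.0137  0.103 ]; 240 160 [-0.0041 -0.0138  0.1003]; 240 164 [-0.0038 -0.0135  0.0971]; 240 168 [-0.0026 -0.0092  0.0904]; 240 172 [-0.0023 -0.0086  0.0869]; 240 176 [-0.0022 -0.0087  0.0841]; 240 180 [-0.0024 -0.0103  0.0826]; 240 184 [-0.003  -0.0131  0.0822]; 240 188 [-0.0035 -0.0154  0.0813]; 240 192 [-0.0037 -0.0168  0.0797]; 240 196 [-0.0047 -0.021   0.0806]; 240 200 [-0.0052 -0.0235  0.08  ]; 240 204 [-0.0054 -0.0247  0.0782]; 240 208 [-0.0052 -0.0246  0.0751]; 240 212 [-0.0047 -0.023   0.0707]; 240 216 [-0.0046 -0.0235  0.0682]; 240 220 [-0.0047 -0.0244  0.0661]; 240 224 [-0.0045 -0.0239  0.0627]; 240 228 [-0.0042 -0.0234  0.0593]; 240 232 [-0.0037 -0.0221  0.055 ]; 240 236 [-0.0023 -0.0173  0.0474]; 240 240 [-0.002  -0.0164  0.0435]; 240 248 [-0.0018 -0.0168  0.0378]; 240 252 [-0.0017 -0.0171  0.035 ]; 240 256 [-0.0018 -0.0181  0.0329]; 240 260 [-0.0015 -0.0173  0.0291];
```

```bash
echo '{"steps":[[0.005, -0.012, 0, 0, 0], [0.005, -0.012, 0, 0, 0], [0.005, -0.01, 0, 0, 0], [0.005, -0.01, 0, 0, 0], [0.005, -0.008, 0, 0, 0], [0.005, 0, 0, 0, 0], [0.005, 0, 0, 0, 0]]}' | python3 nudge.py
cat > ax.py <<'E'
from h import *
o=env.observe();y=np.radians(-13.2);a=np.array([np.cos(y),np.sin(y)]);n=np.array([-a[1],a[0]])
d=np.array(o['position'][:2])-[.6214,-.1968];f=o['ft_force']
print('past throat mm %.1f lateral %.1f z %.4f push %.2f lat %.2f fz %.2f my %s grip %.0f'%(1e3*(d@a+.1246+.030),1e3*(d@n),o['position'][2],-f[:2]@a,f[:2]@n,f[2],np.round(o['moment'],2),o['grasp_force']))
E
python3 ax.py
```

```text
clock: 10.6
position: [0.4866, -0.1649, 0.0732]
tool_rot: [-0.0, 0.115, 0.993, 0.0]
ft_force: [0.7, 0.1, -1.8]
width: 0.0111
grasp_force: 58.7
past throat mm 16.1 lateral 0.3 z 0.0732 push -0.69 lat 0.29 fz -1.82 my [-0.01  0.01  0.01] grip 59
```

```bash
echo '{"steps":[[0.005, -0.003, 0, 0, 0], [0.005, -0.003, 0, 0, 0], [0.005, -0.002, 0, 0, 0], [0.005, 0, 0, 0, 0], [0.005, 0, 0, 0, 0]]}' | python3 nudge.py; python3 ax.py
```

```text
clock: 11.1
position: [0.4948, -0.1668, 0.0733]
tool_rot: [-0.0, 0.115, 0.993, 0.0]
ft_force: [-0.0, -0.4, -1.4]
width: 0.0112
grasp_force: 58.7
past throat mm 24.5 lateral 0.3 z 0.0733 push -0.05 lat -0.38 fz -1.36 my [-0.03 -0.01  0.03] grip 59
```

```bash
echo '{"steps":[[0.005, -0.002, 0, 0, 0], [0.005, -0.002, 0, 0, 0], [0.005, 0, 0, 0, 0], [0.005, 0, 0, 0, 0]]}' | python3 nudge.py; python3 ax.py
```

```text
clock: 11.5
position: [0.4988, -0.1678, 0.0733]
tool_rot: [-0.0, 0.115, 0.993, 0.0]
ft_force: [-0.0, 0.1, -1.0]
width: 0.0108
grasp_force: 58.7
past throat mm 28.6 lateral 0.3 z 0.0733 push 0.05 lat 0.11 fz -1.04 my [ 0.01 -0.01  0.02] grip 59
```

```bash
echo '{"steps":[[0.005, -0.002, 0, 0, 0], [0.005, 0, 0, 0, 0], [0.005, 0, 0, 0, 0]]}' | python3 nudge.py; python3 ax.py
```

```text
clock: 11.8
position: [0.5008, -0.1682, 0.0733]
tool_rot: [0.0, 0.115, 0.993, 0.0]
ft_force: [0.1, -0.9, -0.3]
width: 0.0112
grasp_force: 58.7
past throat mm 30.6 lateral 0.3 z 0.0733 push -0.33 lat -0.86 fz -0.29 my [ 0.01 -0.04  0.03] grip 59
```

```bash
echo '{"steps":[[0.005, -0.002, 0, 0, 0], [0.005, 0, 0, 0, 0], [0.005, 0, 0, 0, 0]]}' | python3 nudge.py; python3 ax.py
```

```text
clock: 12.1
position: [0.5027, -0.1687, 0.0733]
tool_rot: [0.0, 0.115, 0.993, -0.0]
ft_force: [0.6, 0.2, -0.3]
width: 0.0108
grasp_force: 58.7
past throat mm 32.7 lateral 0.3 z 0.0733 push -0.56 lat 0.32 fz -0.28 my [0.03 0.05 0.01] grip 59
```

```bash
echo '{"steps":[[0.005, -0.002, 0, 0, 0], [0.005, 0, 0, 0, 0], [0.005, 0, 0, 0, 0]]}' | python3 nudge.py; python3 ax.py
```

```text
clock: 12.4
position: [0.5047, -0.1692, 0.0733]
tool_rot: [0.0, 0.115, 0.993, 0.0]
ft_force: [0.1, -0.7, -1.3]
width: 0.0111
grasp_force: 58.7
past throat mm 34.6 lateral 0.3 z 0.0733 push -0.22 lat -0.68 fz -1.30 my [ 0.02 -0.02 -0.03] grip 59
```

```bash
echo '{"steps":[[0.005, -0.002, 0, 0, 0], [0.005, 0, 0, 0, 0], [0.005, 0, 0, 0, 0]]}' | python3 nudge.py; python3 ax.py
```

```text
clock: 12.7
position: [0.5066, -0.1696, 0.0733]
tool_rot: [0.0, 0.115, 0.993, 0.0]
ft_force: [-0.3, 0.3, -1.4]
width: 0.0113
grasp_force: 58.7
past throat mm 36.6 lateral 0.2 z 0.0733 push 0.33 lat 0.18 fz -1.36 my [-0.05  0.04  0.01] grip 59
```

```bash
echo '{"steps":[[0.005, -0.002, 0, 0, 0], [0.005, 0, 0, 0, 0], [0.005, 0, 0, 0, 0]]}' | python3 nudge.py; python3 ax.py
```

```text
clock: 13.0
position: [0.5086, -0.17, 0.0733]
tool_rot: [0.0, 0.115, 0.993, 0.0]
ft_force: [-0.1, -0.4, -0.4]
width: 0.0108
grasp_force: 58.7
past throat mm 38.7 lateral 0.3 z 0.0733 push 0.00 lat -0.36 fz -0.41 my [ 0.02  0.03 -0.01] grip 59
```

```bash
echo '{"steps":[[0.005, -0.002, 0, 0, 0], [0.005, 0, 0, 0, 0], [0.005, 0, 0, 0, 0]]}' | python3 nudge.py; python3 ax.py
```

```text
clock: 13.3
position: [0.5105, -0.1705, 0.0733]
tool_rot: [0.0, 0.115, 0.993, 0.0]
ft_force: [-0.2, 0.4, -0.3]
width: 0.0109
grasp_force: 58.7
past throat mm 40.7 lateral 0.3 z 0.0733 push 0.29 lat 0.33 fz -0.30 my [-0.01 -0.02 -0.05] grip 59
```

```bash
echo '{"steps":[[0.005, -0.002, 0, 0, 0], [0.005, 0, 0, 0, 0], [0.005, 0, 0, 0, 0]]}' | python3 nudge.py; python3 ax.py
```

```text
clock: 13.6
position: [0.5126, -0.171, 0.0733]
tool_rot: [0.0, 0.115, 0.993, -0.0]
ft_force: [0.7, 0.4, -2.3]
width: 0.0109
grasp_force: 58.7
past throat mm 42.7 lateral 0.3 z 0.0733 push -0.62 lat 0.56 fz -2.25 my [-0.02 -0.06  0.02] grip 59
```

```bash
echo '{"steps":[[0.005, -0.002, 0, 0, 0], [0.005, 0, 0, 0, 0], [0.005, 0, 0, 0, 0]]}' | python3 nudge.py; python3 ax.py
```

```text
clock: 13.9
position: [0.5141, -0.1713, 0.0732]
tool_rot: [-0.0, 0.115, 0.993, 0.0]
ft_force: [-1.1, 0.2, -2.3]
width: 0.0111
grasp_force: 58.7
past throat mm 44.3 lateral 0.3 z 0.0732 push 1.13 lat -0.10 fz -2.34 my [0.08 0.21 0.02] grip 59
```

```bash
echo '{"steps":[[0.005, -0.002, 0, 0, 0], [0.005, 0, 0, 0, 0], [0.005, 0, 0, 0, 0]]}' | python3 nudge.py; python3 ax.py
```

```text
clock: 14.2
position: [0.516, -0.1718, 0.0732]
tool_rot: [-0.0, 0.115, 0.993, 0.0]
ft_force: [-1.3, 1.2, -1.3]
width: 0.0112
grasp_force: 58.7
past throat mm 46.3 lateral 0.3 z 0.0732 push 1.55 lat 0.85 fz -1.27 my [0.08 0.34 0.01] grip 59
```

```bash
echo '{"steps":[[0.005, -0.002, 0, 0, 0], [0.005, 0, 0, 0, 0], [0.005, 0, 0, 0, 0]]}' | python3 nudge.py; python3 ax.py
```

```text
clock: 14.5
position: [0.5182, -0.1723, 0.0732]
tool_rot: [-0.0, 0.115, 0.993, 0.0]
ft_force: [-1.2, 0.4, -1.7]
width: 0.0111
grasp_force: 58.7
past throat mm 48.5 lateral 0.3 z 0.0732 push 1.23 lat 0.14 fz -1.70 my [0.08 0.47 0.05] grip 59
```

```bash
echo '{"steps":[[0.005, -0.002, 0, 0, 0], [0.005, 0, 0, 0, 0], [0.005, 0, 0, 0, 0]]}' | python3 nudge.py; python3 ax.py
```

```text
clock: 14.8
position: [0.5201, -0.1728, 0.0732]
tool_rot: [-0.0, 0.115, 0.993, 0.0]
ft_force: [-2.7, -0.3, -2.3]
width: 0.0109
grasp_force: 58.7
past throat mm 50.5 lateral 0.3 z 0.0732 push 2.61 lat -0.89 fz -2.25 my [ 0.17  0.58 -0.04] grip 59
```

```bash
echo '{"steps":[[0.005, -0.002, 0, 0, 0], [0.005, 0, 0, 0, 0], [0.005, 0, 0, 0, 0]]}' | python3 nudge.py; python3 ax.py
```

```text
clock: 15.1
position: [0.5221, -0.1732, 0.0732]
tool_rot: [-0.0, 0.115, 0.993, 0.0]
ft_force: [-2.0, 0.5, -2.6]
width: 0.0107
grasp_force: 58.7
past throat mm 52.5 lateral 0.3 z 0.0732 push 2.08 lat 0.00 fz -2.56 my [0.11 0.64 0.01] grip 59
```

```bash
echo '{"steps":[[0.005, 0, 0, 0, 0], [0.005, 0, 0, 0, 0]]}' | python3 nudge.py; python3 ax.py
```

```text
clock: 15.3
position: [0.5221, -0.1732, 0.0732]
tool_rot: [-0.0, 0.115, 0.993, 0.0]
ft_force: [-3.4, 0.6, -2.0]
width: 0.011
grasp_force: 58.7
past throat mm 52.5 lateral 0.3 z 0.0732 push 3.41 lat -0.18 fz -1.99 my [ 0.11  0.62 -0.02] grip 59
```

```bash
echo '{"steps":[[0.005, 0, 0, 0.0007, 0], [0.005, -0.0015, 0, 0, 0], [0.005, 0, 0, 0, 0], [0.005, 0, 0, 0, 0]]}' | python3 nudge.py; python3 ax.py
```

```text
clock: 15.7
position: [0.5234, -0.1735, 0.0726]
tool_rot: [-0.0, 0.115, 0.993, 0.0]
ft_force: [-3.9, 0.4, -0.1]
width: 0.011
grasp_force: 58.8
past throat mm 53.9 lateral 0.3 z 0.0726 push 3.86 lat -0.52 fz -0.10 my [0.21 0.78 0.02] grip 59
```

```bash
for i in 1 2 3; do echo '{"steps":[[0.005, 0, 0, 0, 0], [0.005, 0, 0, 0, 0]]}' | python3 nudge.py >/dev/null; python3 ax.py; done
python3 - <<'E'
from h import *
s=snap('side','side2');t=snap('top','top2')
f=lambda im,x,y,w,h,k:cv2.resize(im[y:y+h,x:x+w],None,fx=k,fy=k,interpolation=cv2.INTER_CUBIC)
cv2.imwrite('pics/c2.png',np.hstack([f(s['frame'],285,225,100,100,4),f(t['frame'],350,160,100,100,4)]))
E
```

```text
past throat mm 53.9 lateral 0.3 z 0.0726 push 3.89 lat 1.10 fz -0.93 my [ 0.19  0.83 -0.02] grip 59
past throat mm 53.9 lateral 0.2 z 0.0725 push 5.10 lat 0.92 fz 0.66 my [0.17 0.94 0.02] grip 59
past throat mm 53.9 lateral 0.3 z 0.0726 push 4.75 lat -1.17 fz -0.12 my [ 0.2   0.9  -0.01] grip 59
```

View pics/c2.png

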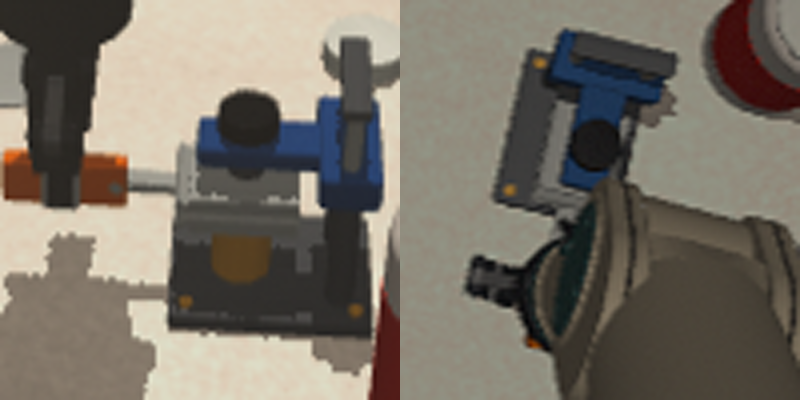

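The blade enters the mouth level and straight at about (180,185), and the cap is still at its seated position, (248,108). The push reads about 4.4 N, so the blade is snug. I'm handing in.

```bash
python3 -c "
from plant import env
print(env.job_done())"; python3 ax.py
```

```text
the job is handed in; nothing more can be done
None
the job is handed in; nothing more can be done
```

I pushed the cap down until the upper arm was fully seated, then slid the gauge in level until it dragged snugly at about 4.4 N, with the tip about 54 mm past the throat; I handed in with the gauge still gripped, but no verdict came back.

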